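# Lock the cap fixture on the loudspeaker line

### The arm

A 6-joint arm with a two-finger parallel gripper is mounted at the origin on the work surface. World frame = base frame: x ahead of the robot, y to its left, z up, the work surface at z = 0. Lengths are in m, angles in rad, forces in N, time in s.
With the tool pointing down it reaches from about 0.35 to 0.775 m from the base axis. Payload 5.5 kg.
Tool frame: the origin (TCP) lies between the finger pads; the fingertips stand 19 mm ahead of it and the grasp point (between the pads) is the TCP (r.tip_extent is the distance from the TCP to the fingertips, in m); z points along the fingers, y is the line along which they close (so a half turn about z gives the same grasp; the last joint's range is limited). The gripper opens to 85 mm and grips with 20 to 120 N. Pads are 22 mm wide; open, the fingers measure 114 mm over their backs; the gripper's body (76 mm by 85 mm) begins 54 mm behind the grasp point. The pads swing forward as they close: fully open they stand 13 mm farther back than shut.
Start: joints at [-0.14, 0.313, 0.046, 1.304, 0, 1.431], TCP at [0.575, -0, 0.226] pointing down, gripper open.
Joint ranges: [-2.76, 2.76], [-0.86, 1.69], [-1.03, 1.26], [-2.2, 2.34], [-1.47, 1.5], [-3.14, 3.14]. Speed limits (rad/s): [2.57, 2.57, 3.14, 3.14, 3.14, 3.14].

### API

Orientations are given as [roll, pitch, yaw] about the fixed x, y, z axes, in that order (R = Rz(yaw) Ry(pitch) Rx(roll)).
In Python, from station import r gives the robot as it stands. The module is installed in compiled form; this text tells all that it offers.
- The arm moves only by the tool servo_tool, never from a script. Its argument "moves" is a list of rows, each a list of 2 entries, a list of its own where there are three numbers: the shift along the tool's x, y, z in m, then the turn about the tool's z in degrees. In form: [[[dx, dy, dz], roll], ...]. A call has 1 to 12 rows; each row is the pose to reach, as a shift and turn from the pose commanded when the call began, along the tool's axes at that moment; what a row does not reach only later rows make up. A row lasts 1/10 s, in which the tool goes at most 50 mm and 8.59 degrees, less where a joint would pass 70% of its speed; a pose out of reach is approached as far as the arm can. A call with a gripper value outside its range is refused whole. "grip" is the opening, from -1 (shut) to 1 (fully open), set as the call begins (left out, the last holds). The fingers move at their own pace and stop on an object; "grip_force" is the grip in N (left out, the last holds). Time passes only in rows, so rows that repeat a pose let the fingers close. It gives the time, the measured TCP pose, the force, the opening and the grip force at its end, in the units of the state.
- r.state(): the state, without advancing time (a new reading comes with each control period).
- r.snapshot(name): name is "scene" or "side" or "wrist"; returns a dict with "frame" (480x640x3 uint8, blue, green, red), "fx", "fy", "cx", "cy" (pixels), "camera_from_world" (4x4, takes a point from world to camera coordinates). Camera axes: x right, y down, z forward; pixel columns grow to the right and rows downward; lengths in m; the calibration is good to about 2 mm. A picture is of the moment at which its call begins. There is no depth.
- r.hand_in(): hands the job in; it is judged then, once.
The state is a dict: "clock": time; "joint_pos": joint angles; "qd": joint speeds; "tau": joint torques, N m; "position": TCP position; "orientation": TCP orientation; "ft_force": force on the tool from outside, world axes, zero at the start; "moment": the same for the moment, N m; "finger_gap": opening from 0.0 (shut) to 1.0 (fully open); "finger_force": force on a finger pad.
Only numpy, scipy, OpenCV 4.12 (cv2) and the standard library are available. Lean on these libraries where they do the work, as an engineer would, in place of code of your own. Each camera call takes 0.05 s, during which the arm holds its last target. There are 200 camera calls.

### The job

One of the two blue fixtures holds a copper cap on its barrel. Lock it: turn its black collar ring clockwise, seen from above, until the yellow pointer clicks in at the green mark, and let go. Leave the collar of the empty fixture, the one with the bare steel barrel, as it is.

Things in the scene. Friction and masses are not known exactly. Their poses are not given: they have to be found in the camera images.
- copper_grip (a point): Grip centre of the black ribbed collar ring to turn, on the barrel's upright axis, 44 mm above the table; z up. The ring is round, 52 mm outside, from 24 to 54 mm above the table: pinch it across its diameter from above at any yaw. Through it rises the fixed barrel with a copper cap 45 mm across, top at 74 mm. An yellow pointer at its foot (17 to 22 mm up) reaches 38 mm from the axis.
- copper_collar (a joint): Angle of that ring in rad, growing clockwise seen from above; travel -0.1 to 1.68. It clicks into detents at 0, 0.524, 1.047 and 1.571 (30 degrees apart); the pointer is at the green mark at 1.047, at black dots at the others. It starts at the first or second. Passing a detent takes about 0.2 N m; let go within 10 degrees of one, it settles there.
- copper_green_mark (a point): Centre of the green mark, 13 x 10 mm, on the copper-cap fixture's aluminium dial (104 mm across, face 15 mm above the table), 44.5 mm from the axis; when the ring is right the pointer stands over its inner end. The dial lies on a blue plate 120 x 120 x 12 mm, fixed to the table; place and yaw vary, left or right.
- steel_collar (a joint): Angle of the collar ring of the other, identical fixture, whose barrel ends in bare steel without a cap (72 mm above the table); same scale. It stands at its first detent, 0, and stays there.
Things that resemble listed ones, but are neither listed nor needed, are in the scene too. Leave any turquoise look-alike of the part that bears steel_collar alone.

How it is judged:
By the outcome, as a careful person would: the job done as asked, in the order asked, and still so for the second after the job is handed in, with the robot touching nothing.
It also fails if it takes over 32 s, if anything falls off the work surface, if the arm or the gripper's body presses on something with over 40 N, if the wrist force passes 120 N, or if a joint passes its speed limit or range.

## Working session

There is one attempt and no reset: what is moved stays moved. The work goes in short steps, Python scripts to look and compute and a tool call to move; the robot and the scene stay as the last step left them, time stands still between calls to the robot, and variables do not carry over. Pictures are saved under pics/ and viewed, at most 10 in all, crops included, and the job is handed in when it is done.

Besides the shell and the picture viewer there is one more tool, called after "Emit:" in YAML: its name, and indented under it one key for each argument. servo_tool: Moves the arm, as the interface text tells. Its arguments: {"type":"object","properties":{"moves":{"type":"array","items":{"type":"array"}},"grip":{"type":"number"},"grip_force":{"type":"number"}},"required":["moves"]}

```bash
mkdir -p pics; cat > h.py <<'E'
import numpy as np, cv2, json
from station import r
def shot(n,f):
    s=r.snapshot(n); cv2.imwrite(f'pics/{f}.png',s['frame']); np.savez(f'pics/{f}.npz',**s); return s
def ray(f,u,v):
    s=np.load(f'pics/{f}.npz'); T=s['camera_from_world']; R=T[:3,:3]
    d=R.T@np.array([(u-s['cx'])/s['fx'],(v-s['cy'])/s['fy'],1]); return -R.T@T[:3,3],d
def onz(f,u,v,z):
    c,d=ray(f,u,v); return c+d*(z-c[2])/d[2]
def tri(*obs):
    A=0;b=0
    for o in obs:
        c,d=ray(*o); d=d/np.linalg.norm(d); P=np.eye(3)-np.outer(d,d); A=A+P; b=b+P@c
    return np.linalg.solve(A,b)
def proj(f,p):
    s=np.load(f'pics/{f}.npz'); q=s['camera_from_world']@np.append(p,1); return s['fx']*q[0]/q[2]+s['cx'],s['fy']*q[1]/q[2]+s['cy']
E
python3 -c "
from h import *
for n in ['scene','side','wrist']: shot(n,n+'0')
print(r.state())"
```

```text
{'clock': 0.15, 'joint_pos': array([-1.39596123e-01,  3.13820380e-01,  4.52671027e-02,  1.30361399e+00,
       -2.91730571e-05,  1.43116523e+00]), 'qd': array([-0.00154735, -0.00200905,  0.00337045, -0.00015007,  0.00012075,
       -0.00027114]), 'tau': array([ 1.76330479e-03, -4.81067133e+01,  2.98815805e+01,  1.39078675e-02,
       -1.10673584e-04, -5.56924022e-05]), 'position': array([5.74616337e-01, 3.75094149e-05, 2.25329114e-01]), 'orientation': array([-3.14023100e+00, -1.61914940e-04,  1.57083121e+00]), 'ft_force': array([ 0.64619689,  0.72668064, -0.43390135]), 'moment': array([-0.01640511, -0.01404431,  0.01926624]), 'finger_force': 0.0, 'finger_gap': 1.0004271436145227}
```

View pics/scene0.png

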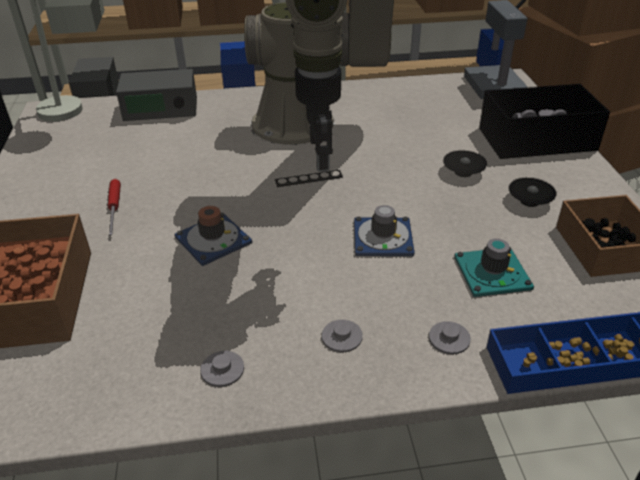

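View pics/side0.png

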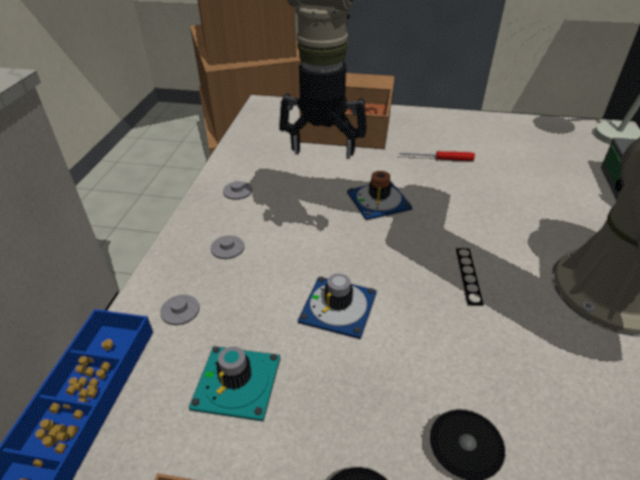

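Candidates: the blue fixture with the copper cap is at scene (210,222) / side (380,188). The blue one with the bare steel barrel is at scene (384,222) / side (338,292), and the turquoise look-alike is at scene (495,257) / side (233,368). The copper-capped one fits the description; I'll confirm it in a crop.

```bash
python3 -c "
from h import *
a=cv2.imread('pics/scene0.png')[195:265,170:260]; b=cv2.imread('pics/side0.png')[160:225,340:420]
a=cv2.resize(a,(400,311),interpolation=3);b=cv2.resize(b,(400,325),interpolation=3)[:311]
cv2.imwrite('pics/crop1.png',np.hstack([a,b]))
print(tri(('scene0',208,210),('side0',380,175)))
"
```

```text
[ 0.47730679 -0.21528068  0.07438962]
```

View pics/crop1.png

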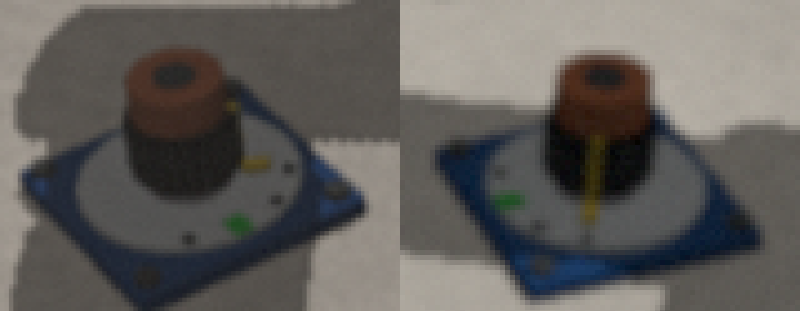

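The crop confirms the copper cap. The pointer stands at the first dot (detent 0), and going clockwise the order is dot, dot, green, dot, so a turn of about 60° is needed. I'll move near it and look with the wrist camera.

Emit:
servo_tool:
  moves:
    - [[-0.03, -0.014, 0], 0]
    - [[-0.07, -0.032, 0], 0]
    - [[-0.11, -0.05, 0], 0]
    - [[-0.15, -0.068, 0], 0]
    - [[-0.18, -0.085, 0], 0]
    - [[-0.18, -0.085, 0], 0]
    - [[-0.18, -0.085, 0], 0]

```text
clock: 0.85
position: [0.4896, -0.1805, 0.2258]
orientation: [-3.141, -0.001, 1.569]
ft_force: [-0.4, -0.4, -0.8]
finger_gap: 0.999
finger_force: 0.0
```

```bash
python3 -c "
from h import *
shot('wrist','w1'); s=r.state();print(s['position'],s['joint_pos'])
print(proj('w1',(.477,-.215,.074)))"
```

```text
[ 0.49002527 -0.17982634  0.22589278] [-5.05853657e-01  2.10482801e-01 -9.06585945e-02  1.26988823e+00
  4.54295549e-04  1.06547092e+00]
(np.float64(301.6327456878256), np.float64(268.36522878803646))
```

Emit:
servo_tool:
  moves:
    - [[-0.02, -0.012, 0], -8]
    - [[-0.035, -0.013, 0], -16]
    - [[-0.035, -0.013, 0], -24]
    - [[-0.035, -0.013, 0], -30]
    - [[-0.035, -0.013, 0], -30]
    - [[-0.035, -0.013, 0], -30]

```text
clock: 1.5
position: [0.4775, -0.214, 0.2259]
orientation: [3.142, -0.0, 2.094]
ft_force: [-0.3, 0.6, 0.6]
finger_gap: 1.003
finger_force: 0.0
```

```bash
python3 -c "
from h import *
shot('wrist','w2'); s=r.state();print(s['position'],s['orientation'],s['joint_pos'])
print(proj('w2',(.477,-.215,.074)))
cv2.imwrite('pics/w12.png',cv2.resize(np.vstack([cv2.imread('pics/w1.png'),cv2.imread('pics/w2.png')]),(400,600),interpolation=3))"
```

```text
[ 0.47744387 -0.21413023  0.22591003] [ 3.14155449e+00 -1.80145263e-04  2.09383162e+00] [-5.75157192e-01  2.12905432e-01 -8.75459871e-02  1.27048793e+00
  1.15985831e-04  4.72603834e-01]
(np.float64(315.457738822138), np.float64(227.76634418995715))
```

View pics/w1.png

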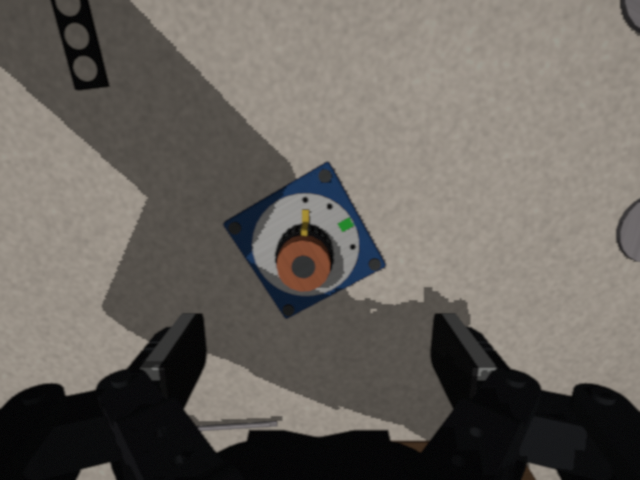

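View pics/w2.png

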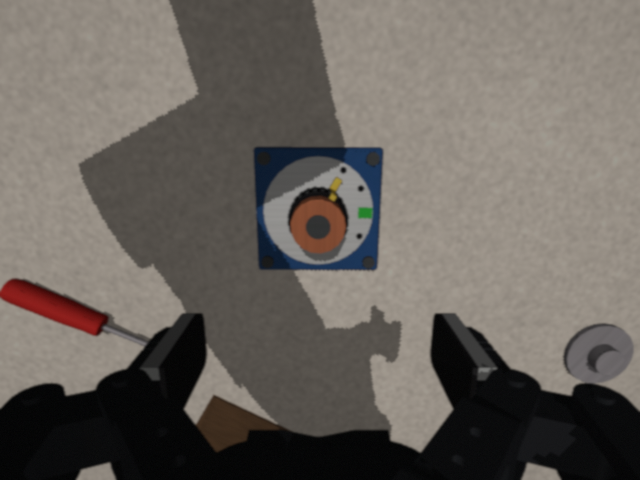

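Wrist views: cap centre at w1 (303.5,266) and w2 (318,227). In w2 the pointer (337,182) is at the first dot (343,170), green is at (365,213), and the plate corners are (255,148), (382,149), (378,270) and (259,269).

```bash
python3 -c "
from h import *
print(tri(('w1',303.5,266),('w2',318,227)))
print(tri(('w1',303.5,266),('w2',318,227),('scene0',209.1,211.5),('side0',381,175.4)))
P=[onz('w2',u,v,.012) for u,v in [(255,148),(382,149),(378,270),(259,269)]];print(np.mean(P,0),np.round(P,3))
c=np.mean(P,0); g=onz('w2',365,213,.015)-c; p=onz('w2',337,182,.02)-c
a=lambda v:np.degrees(np.arctan2(v[1],v[0]))
print(g,p,np.hypot(*g[:2]),a(p)-a(g))
print(tri(('w1',346,225),('w2',365,213)))
"
```

```text
[ 0.47859094 -0.21371927  0.07207812]
[ 0.47763992 -0.21387279  0.07253658]
[ 0.47888573 -0.21313271  0.012     ] [[ 0.399 -0.191  0.012]
 [ 0.5   -0.134  0.012]
 [ 0.56  -0.235  0.012]
 [ 0.456 -0.293  0.012]]
[0.03863534 0.02154523 0.003     ] [4.18506976e-05 3.38473340e-02 8.00000000e-03] 0.04423671392568933 60.78266855939437
[ 0.51726439 -0.19151401  0.01681452]
```

Emit:
servo_tool:
  moves:
    - [[0, 0.001, 0.03], 0]
    - [[0, 0.001, 0.07], 0]
    - [[0, 0.001, 0.11], 0]
    - [[0, 0.001, 0.14], 0]
    - [[0, 0.001, 0.16], 0]
    - [[0, 0.001, 0.175], 0]
    - [[0, 0.001, 0.182], 0]
    - [[0, 0.001, 0.182], 0]
    - [[0, 0.001, 0.182], 0]

```text
clock: 2.45
position: [0.4784, -0.2146, 0.0447]
orientation: [3.141, 0.001, 2.094]
ft_force: [-0.4, 0.4, 0.0]
finger_gap: 1.0
finger_force: 0.0
```

Emit:
servo_tool:
  moves:
    - [[0, 0, 0], 0]
    - [[0, 0, 0], 0]
    - [[0, 0, 0], 0]
    - [[0, 0, 0], 0]
    - [[0, 0, 0], 0]
    - [[0, 0, 0], 0]
    - [[0, 0, 0], 0]
    - [[0, 0, 0], 0]
  grip: -1
  grip_force: 50

```text
clock: 3.25
position: [0.4782, -0.2158, 0.0468]
orientation: [-3.141, 0.004, 2.095]
ft_force: [-5.1, 0.6, 18.7]
finger_gap: 0.474
finger_force: 67.3
```

Opening and upward force are unexpected; I'll look before turning.

```bash
python3 -c "
from h import *
shot('wrist','w3');shot('side','s3'); print(r.state())
b=cv2.resize(cv2.imread('pics/s3.png')[110:230,320:440],(400,400),interpolation=3)
a=cv2.resize(cv2.imread('pics/w3.png')[100:480,130:510],(400,400),interpolation=3)
cv2.imwrite('pics/c3.png',np.hstack([a,b]))"
```

```text
{'clock': 3.35, 'joint_pos': array([-0.57540752,  0.34078739, -0.38169295,  0.84537881, -0.00272882,
        0.47122534]), 'qd': array([-0.00061209, -0.00099799,  0.00050695, -0.00062463,  0.00140314,
        0.00274735]), 'tau': array([  0.33832172, -36.86045051,  22.54935265,  -2.42793471,
         1.33464117,   0.39013149]), 'position': array([ 0.4781427 , -0.21577369,  0.04681359]), 'orientation': array([-3.14049466,  0.00385588,  2.09495791]), 'ft_force': array([-6.02831896,  0.71708613, 17.22451935]), 'moment': array([-0.24516979,  1.70700408,  0.41922139]), 'finger_force': 67.26432419149205, 'finger_gap': 0.4726283521960277}
```

View pics/c3.png

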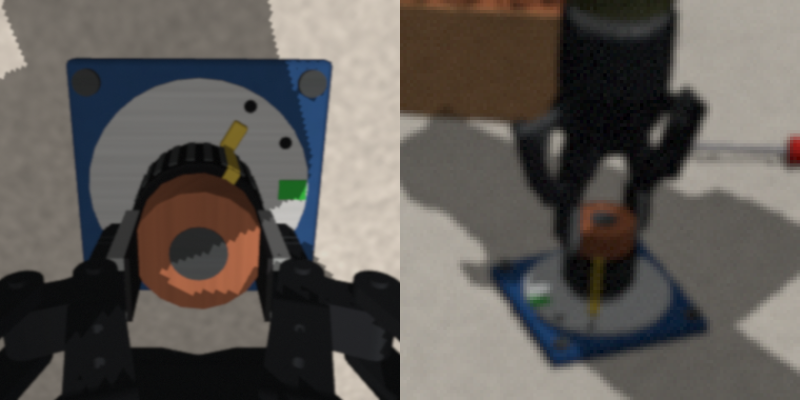

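The pads straddle the ring (left crop: pads at x≈125 and 270, ring between) and the pointer is still at dot 1. The upward force comes from the pads swinging forward as they close. I'll relieve it by 2 mm and turn 60°.

Emit:
servo_tool:
  moves:
    - [[0, 0, -0.002], 0]
    - [[0, 0, -0.002], 6]
    - [[0, 0, -0.002], 12]
    - [[0, 0, -0.002], 18]
    - [[0, 0, -0.002], 24]
    - [[0, 0, -0.002], 30]
    - [[0, 0, -0.002], 36]
    - [[0, 0, -0.002], 42]
    - [[0, 0, -0.002], 48]
    - [[0, 0, -0.002], 54]
    - [[0, 0, -0.002], 60]
    - [[0, 0, -0.002], 60]

```text
clock: 4.55
position: [0.477, -0.2135, 0.0472]
orientation: [-3.14, -0.0, 1.045]
ft_force: [-6.3, 3.5, 12.9]
finger_gap: 0.466
finger_force: 60.6
```

```bash
python3 -c "
from h import *
shot('wrist','w4');shot('side','s4'); s=r.state();print(s['moment'],s['ft_force'],s['orientation'])
b=cv2.resize(cv2.imread('pics/s4.png')[110:230,320:440],(400,400),interpolation=3)
a=cv2.resize(cv2.imread('pics/w4.png')[100:480,130:510],(400,400),interpolation=3)
cv2.imwrite('pics/c4.png',np.hstack([a,b]))"
```

```text
[ 0.75611863  1.11405534 -0.25185796] [-6.13905017  2.91989262 12.48326455] [-3.14008577e+00 -7.05126286e-04  1.04658805e+00]
```

View pics/c4.png

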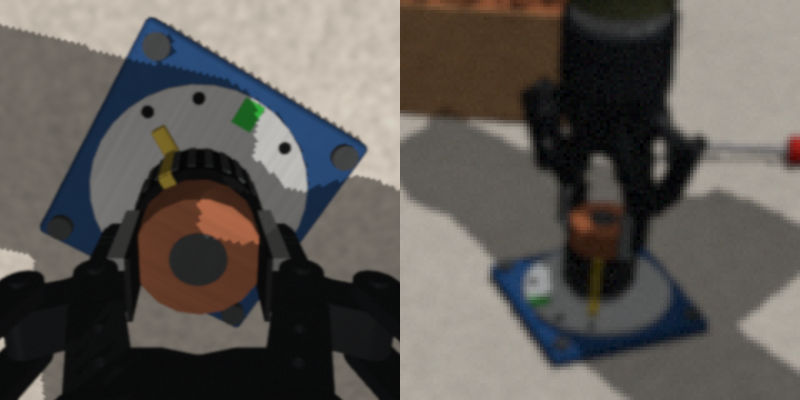

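The ring did not follow: the pointer is still at dot 1, so the pads slipped. I'll check which part they actually clamp, overlaying the ring and cap outlines.

```bash
python3 -c "
from h import *
t=np.linspace(0,6.283,200)
def ov(n,x0,y0,w,k):
    im=cv2.resize(cv2.imread(f'pics/{n}.png')[y0:y0+w,x0:x0+w],(400,400),interpolation=3); k=400/w
    for z,R,c in [(.074,.0225,(0,255,255)),(.054,.026,(255,255,0)),(.024,.026,(255,0,255))]:
        for a in t:
            u,v=proj(n,(.478+R*np.cos(a),-.2137+R*np.sin(a),z)); cv2.circle(im,(int((u-x0)*k),int((v-y0)*k)),0,c,-1)
    return im
cv2.imwrite('pics/c5.png',np.hstack([ov('w4',220,200,200,0),ov('s4',345,140,70,0)]))
for n in ['w4']: print(np.linalg.inv(np.load(f'pics/{n}.npz')['camera_from_world'])[:3,3], np.load(f'pics/{n}.npz')['fx'])
print([proj('w4',p) for p in [(.478,-.2137,.074)]])
"
```

```text
[ 0.515048   -0.15046218  0.19547017] 383.44772843552283
[(np.float64(318.0019247264866), np.float64(346.5872375892047))]
```

View pics/c5.png

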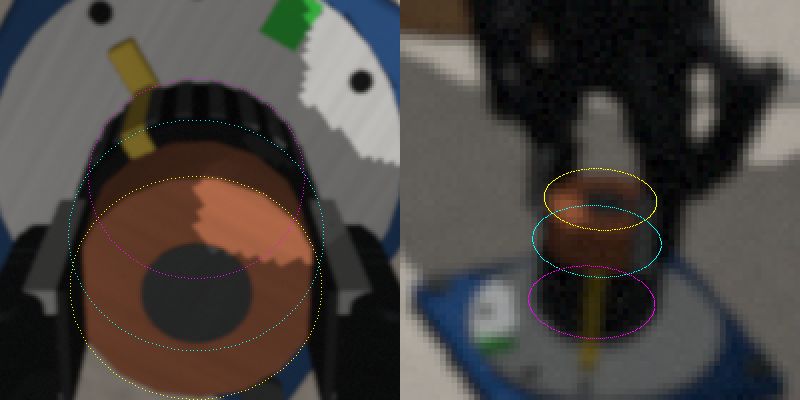

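```bash
python3 -c "
from h import *
for n,tcp,yaw in [('w2',(.4775,-.2141,.2259),2.094),('w4',(.477,-.2135,.0472),1.0466)]:
    x=np.array([np.cos(yaw),np.sin(yaw),0]);y=np.array([np.sin(yaw),-np.cos(yaw),0])
    T=np.load(f'pics/{n}.npz')['camera_from_world'];print(n,'cam in tool',[(np.linalg.inv(T)[:3,3]-tcp)@a for a in (x,y,[0,0,-1])],'axis tilt',T[2,:3]@x,T[2,2])
    for lat in (.021,.026,.0425):
        for h in (-.017,-.006,.01,.02):
            print(lat,h,[tuple(np.round(proj(n,np.array(tcp)+s*lat*y+f*x+[0,0,h]))) for s in (1,-1) for f in (.011,-.011)])
"
```

```text
w2 cam in tool [np.float64(0.07251559055144123), np.float64(0.0011784981646507375), np.float64(-0.14822624666011947)] axis tilt -0.2861218727112138 -0.958193206592091
0.021 -0.017 [(np.float64(361.0), np.float64(273.0)), (np.float64(360.0), np.float64(316.0)), (np.float64(270.0), np.float64(273.0)), (np.float64(271.0), np.float64(316.0))]
0.021 -0.006 [(np.float64(364.0), np.float64(282.0)), (np.float64(362.0), np.float64(328.0)), (np.float64(267.0), np.float64(282.0)), (np.float64(269.0), np.float64(328.0))]
0.021 0.01 [(np.float64(369.0), np.float64(297.0)), (np.float64(367.0), np.float64(347.0)), (np.float64(261.0), np.float64(297.0)), (np.float64(264.0), np.float64(347.0))]
0.021 0.02 [(np.float64(372.0), np.float64(308.0)), (np.float64(370.0), np.float64(361.0)), (np.float64(258.0), np.float64(308.0)), (np.float64(260.0), np.float64(361.0))]
0.026 -0.017 [(np.float64(372.0), np.float64(273.0)), (np.float64(370.0), np.float64(316.0)), (np.float64(259.0), np.float64(273.0)), (np.float64(261.0), np.float64(316.0))]
0.026 -0.006 [(np.float64(376.0), np.float64(282.0)), (np.float64(3
[... 2693 characters left out ...]
0))]
0.0425 -0.017 [(np.float64(409.0), np.float64(275.0)), (np.float64(406.0), np.float64(318.0)), (np.float64(224.0), np.float64(275.0)), (np.float64(227.0), np.float64(319.0))]
0.0425 -0.006 [(np.float64(414.0), np.float64(284.0)), (np.float64(411.0), np.float64(330.0)), (np.float64(218.0), np.float64(284.0)), (np.float64(221.0), np.float64(330.0))]
0.0425 0.01 [(np.float64(424.0), np.float64(300.0)), (np.float64(420.0), np.float64(349.0)), (np.float64(207.0), np.float64(300.0)), (np.float64(212.0), np.float64(349.0))]
0.0425 0.02 [(np.float64(431.0), np.float64(311.0)), (np.float64(426.0), np.float64(363.0)), (np.float64(200.0), np.float64(311.0)), (np.float64(205.0), np.float64(363.0))]
```

Measuring the wrist view: the fingertip's front corner is at w4 (257,299), which puts the tips about 10 mm behind the TCP, at z≈0.057. So the pads clamped the fixed cap just above the ring. The 18.7 N upward force fits too, with the tips pressing on the ring's top face. I'll open, turn back 60°, go about 17 mm lower and grip again.

```bash
python3 -c "
from h import *
print(r.tip_extent)"
```

```text
0.019
```

Emit:
servo_tool:
  moves:
    - [[0, 0, 0], 0]
    - [[0, 0, 0], 0]
    - [[0, 0, 0], 0]
    - [[0, 0, 0], 0]
    - [[0, 0, 0], -7]
    - [[0, 0, 0], -15]
    - [[0, 0, 0], -23]
    - [[0, 0, 0], -31]
    - [[0, 0, 0], -39]
    - [[0, 0, 0], -47]
    - [[0, 0, 0], -54]
    - [[0, 0, 0], -60]
  grip: 1

```text
clock: 5.85
position: [0.478, -0.2146, 0.0458]
orientation: [3.142, -0.0, 2.099]
ft_force: [0.0, -0.1, -0.4]
finger_gap: 1.004
finger_force: 0.0
```

Emit:
servo_tool:
  moves:
    - [[0, 0, 0], 0]
    - [[0, 0, 0.004], 0]
    - [[0, 0, 0.008], 0]
    - [[0, 0, 0.012], 0]
    - [[0, 0, 0.015], 0]
    - [[0, 0, 0.017], 0]
    - [[0, 0, 0.017], 0]
    - [[0, 0, 0.017], 0]

```text
clock: 6.65
position: [0.478, -0.2145, 0.029]
orientation: [3.141, 0.0, 2.094]
ft_force: [-0.3, 1.1, -1.4]
finger_gap: 0.999
finger_force: 0.0
```

Emit:
servo_tool:
  moves:
    - [[0, 0, 0], 0]
    - [[0, 0, 0], 0]
    - [[0, 0, 0], 0]
    - [[0, 0, 0], 0]
    - [[0, 0, 0], 0]
    - [[0, 0, 0], 0]
    - [[0, 0, 0], 0]
  grip: -1

```text
clock: 7.35
position: [0.4776, -0.2149, 0.0297]
orientation: [-3.141, 0.001, 2.094]
ft_force: [-3.1, -0.8, 5.7]
finger_gap: 0.588
finger_force: 51.4
```

Opening 0.588 (about 50 mm) fits the 52 mm ring. Turning.

Emit:
servo_tool:
  moves:
    - [[0, 0, 0], 6]
    - [[0, 0, 0], 12]
    - [[0, 0, 0], 18]
    - [[0, 0, 0], 24]
    - [[0, 0, 0], 30]
    - [[0, 0, 0], 36]
    - [[0, 0, 0], 42]
    - [[0, 0, 0], 48]
    - [[0, 0, 0], 54]
    - [[0, 0, 0], 60]
    - [[0, 0, 0], 60]
    - [[0, 0, 0], 60]

```text
clock: 8.55
position: [0.4762, -0.2148, 0.0296]
orientation: [-3.14, 0.003, 1.046]
ft_force: [-6.8, -1.8, 8.2]
finger_gap: 0.586
finger_force: 51.9
```

```bash
python3 -c "
from h import *
s=shot('wrist','w6'); st=r.state();print(st['moment'],st['ft_force'],st['orientation'])
hsv=cv2.cvtColor(s['frame'],cv2.COLOR_BGR2HSV)
ax=np.array([.478,-.2137])
for nm,lo,hi,z in [('yellow',(20,120,60),(32,255,255),.02),('green',(50,120,60),(75,255,255),.015)]:
    m=cv2.inRange(hsv,lo,hi); n,l,S,C=cv2.connectedComponentsWithStats(m)
    for i in range(1,n):
        if S[i,4]>25:
            p=onz('w6',*C[i],z)[:2]-ax; print(nm,S[i,4],C[i].round(),np.hypot(*p).round(4),np.degrees(np.arctan2(p[1],p[0])))
"
```

```text
[-0.16741621  1.43814831 -0.0295249 ] [-6.87252134 -1.69761613  8.67380506] [-3.13968872e+00  2.49451628e-03  1.04629575e+00]
yellow 934 [355. 259.] 0.025 20.96675297052723
green 633 [370. 213.] 0.0447 29.764671063645267
```

The ring followed. Release, rise, and verify.

Emit:
servo_tool:
  moves:
    - [[0, 0, 0], 0]
    - [[0, 0, 0], 0]
    - [[0, 0, 0], 0]
    - [[0, 0, 0], 0]
    - [[0, 0, -0.03], 0]
    - [[0, 0, -0.07], 0]
    - [[0, 0, -0.11], 0]
    - [[0, 0, -0.15], 0]
    - [[0, 0, -0.18], 0]
    - [[0, 0, -0.18], 0]
    - [[0, 0, -0.18], 0]
  grip: 1

```text
clock: 9.7
position: [0.4784, -0.2147, 0.2095]
orientation: [3.14, -0.0, 1.047]
ft_force: [-0.4, 0.5, -0.6]
finger_gap: 0.997
finger_force: 0.0
```

```bash
python3 -c "
from h import *
shot('wrist','w7');shot('scene','sc7')
c,d=map(int,proj('w7',(.478,-.2137,.03)))
a=cv2.resize(cv2.imread('pics/w7.png')[d-80:d+80,c-80:c+80],(400,400),interpolation=3)
b=cv2.resize(cv2.imread('pics/sc7.png')[175:275,165:265],(400,400),interpolation=3)
cv2.imwrite('pics/c7.png',np.hstack([a,b]))"
```

```text
(no output)
```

View pics/c7.png

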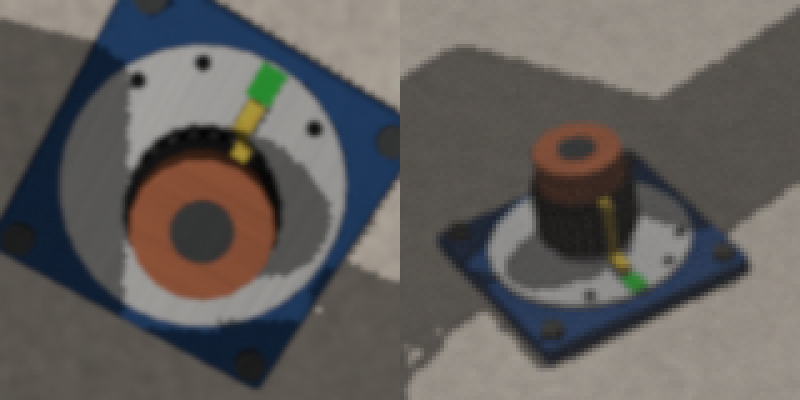

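The pointer (crop 250,118) lines up with the green mark (267,85), and the gripper is clear.

```bash
python3 -c "
from station import r
print(r.hand_in())"
```

```text
the job is handed in; nothing more can be done
None
```

The copper-cap fixture is locked: its collar was turned 60° clockwise and the last picture shows the pointer at the green mark. The first try slipped on the fixed cap and turned nothing. The steel fixture was never touched, and the job is handed in.

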